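Fit the clamp cover over its hidden pin and hold it pressed

TASK

Pick up the metal clamp cover by its black grip and set it between the guide fences of the slide clamp jig, then feel along the fences for the hidden locating pin, which stands in a new place each time, until the cover drops onto it and lies on the blue spring bed. Press it gently but fully down against the springs, so that the glass slides are clamped, and finish while still gripping it and holding it down. Leave the other things on the bench where they are.

Things in the scene. Friction and masses are not known exactly. Their poses are not given: they have to be found in the camera images.
- cover: Loose metal clamp cover, 0.13-0.25 kg: block 60 mm (own x) by 84 mm (own y), 20 mm high. The black grip on its middle is 22 mm thick along own y (pinch it this way), 36 mm wide along own x, from 20 to 56 mm above the underside. Origin: centre of the flat underside, z up; there opens a blind round chamfered socket, 14 mm wide, 16 mm deep. Fits either way round.
- jig: Grey slide clamp jig, fixed to the bench, base 100 mm (own x) by 156 mm (own y). Origin: centre of its underside on the bench top, z up. Between two metal fences along own y lies a blue spring bed: two strips, each with a glass slide. The cover goes between the fences with its own y along the jig's own y.
- fences (a point): Middle of the channel between the guide fences, 43 mm above the jig's origin, axes as the jig's. The fences run along own y, 150 mm long, ends open, inner faces 64 mm apart and upright up to this height, flared above to about 80 mm apart at their top, 52 mm over the bench.
- pin_line (a point): Point on the jig's middle line, 36 mm over the jig's origin, at the height of the pin's tip; axes as the jig's. The fixed dark steel pin (10 mm thick, round-tipped) stands in the slot between the bed strips at own x = 0 and own y anywhere from -14 to +14 mm, different each time and not reported. The cover's underside is 36 mm over the bench riding on the pin, 29 mm once dropped on.
- bed (a joint): How far the spring bed is pressed down, m: 0 unpressed (its top 29 mm above the bench, 7 mm below the pin's tip), 0.006 fully down at the stop (23 mm). It springs back; it takes about 6 N to start and 12 N to reach the stop; the cover's own weight does not press it.
- stereo_microscope: White stereo microscope, fixed furniture, to the left of the jig, about 0.4 m tall; keep clear of it. Origin: within its foot, which reaches 0.10 m toward the robot from it and 0.085 m to each side; the eyepieces overhang toward the robot by up to 0.19 m, at about 0.3 m height.
- forceps: Steel forceps, 121 mm long, lying on the bench; leave alone. Origin: underside centre.
- red_vial: Small glass vial with red cap, 25 mm wide, 54 mm tall; leave alone. Origin: underside centre.
- marker: Marker pen with black cap, 135 mm long, lying near the front edge of the bench; leave alone. Origin: underside centre.
- spare_dish: Clear petri dish, 64 mm wide, 15 mm high; leave alone. Origin: underside centre.
- ethanol: White bottle with red cap, 66 mm wide, 129 mm tall; leave alone. Origin: underside centre.

How it is judged:
By the outcome, as a careful person would: the job done as asked, in the order asked, and still so for the second after the job is handed in, while the arm keeps its last pose, push and grip.
It also fails if it takes over 43 s, if anything falls off the work surface, if the arm or the gripper's body presses on something with over 40 N, if the wrist force passes 120 N, or if a joint passes its speed limit or range.

ROBOT

A 7-joint arm with a two-finger parallel gripper is mounted at the origin on a cart in front of the work surface, level with it; the furniture and walls round the work are solid. World frame = base frame: x ahead of the robot, y to its left, z up, the work surface at z = 0. Lengths are in m, angles in rad, forces in N, time in s.
With the tool pointing down it reaches from about 0.425 to 1.025 m from the base axis. Payload 9.4 kg.
Tool frame: the origin (TCP) lies at the very end of the fingers, on their centre line; the grasp point (between the pads) lies 19 mm behind it (arm.hold_point_z is the distance from the TCP to the grasp point, in m); z points along the fingers, y is the line along which they close (so a half turn about z gives the same grasp; the last joint's range is limited). The gripper opens to 85 mm and grips with 20 to 120 N. Pads are 22 mm wide; open, the fingers measure 114 mm over their backs; the gripper's body (76 mm by 85 mm) begins 54 mm behind the grasp point. The pads swing forward as they close: fully open they stand 13 mm farther back than shut.
Start: joints at [1.179, 0.599, -0.003, 1.599, 0.002, 0.943, -0.08], TCP at [0.224, -0.689, 0.231] pointing down, gripper open.
Joint ranges: [-2.57, 2.57], [-0.35, 1.97], [-1.29, 1.29], [0.11, 2.56], [-1.05, 4.19], [0.11, 1.86], [-2.63, 2.63]. Speed limits (rad/s): [2.22, 2.22, 3.01, 3.01, 3.14, 3.14, 3.14].

INTERFACE

Orientations are given as a rotation vector (axis times angle).
In Python, from workcell import arm, hand, read_camera, status gives the robot as it stands. Calls block until the motion is done:
- arm.move_ptp(position, orientation): joint-space move of the TCP to a pose.
- arm.move_l(position, rotation=None, rate=0.15, guard=None): straight line of the TCP; rotation=None keeps the orientation; rate is the mean speed in m/s. With guard (N) it stops when the force on the tool has changed by that much, and returns True; else False.
- arm.move_j(angles): joint-space move.
- hand.grip(opening, grasp_force=None): finger opening in m; grasp_force is the grip in N (None keeps the last); returns when the fingers have stopped.
- arm.dwell(seconds).
- arm.solve_ik(position, orientation): joint angles nearest the present ones, or None.
- read_camera(name): name is "scene" or "side" or "wrist"; returns a dict with "pixels" (400x640x3 uint8, red, green, blue), "fx", "fy", "cx", "cy" (pixels), "R" (3x3) and "t" (3): a world point X has camera coordinates R X + t. Camera axes: x right, y down, z forward; pixel columns grow to the right and rows downward; lengths in m; the calibration is good to about 2 mm. A picture is of the moment at which its call begins. There is no depth.
A pose or a line that the arm cannot do raises arm.Unreachable and nothing moves.
- arm.sign_off(): hands the job in; it is judged then, once.
Readings, each from a call of its own:
- status.read_clock(): time.
- status.read_qpos(): joint angles.
- status.read_joint_vel(): joint speeds.
- status.read_joint_torque(): joint torques, N m.
- status.read_ee_pos(): TCP position.
- status.read_eef_rot(): TCP orientation.
- status.read_force(): force on the tool from outside, world axes, zero at the start.
- status.read_moment(): the same for the moment, N m.
- status.read_gripper_width(): finger opening in m.
- status.read_grip_force(): force on a finger pad.
Only numpy, scipy, OpenCV 4.12 (cv2) and the standard library are available. Lean on these libraries where they do the work, as an engineer would, in place of code of your own. Each camera call takes 0.05 s, during which the arm holds its last target. There are 200 camera calls.

## Working session

There is one attempt and no reset: what is moved stays moved. The work goes in short steps, each a Python script; the robot and the scene stay as the last script left them, time stands still between calls to the robot, and variables do not carry over. Pictures are saved under pics/ and viewed, at most 10 in all, crops included, and the job is handed in when it is done.

```bash
ls; mkdir -p pics; python3 - <<'E'
from workcell import read_camera,status
import cv2,numpy as np
for n in("scene","side"):
    c=read_camera(n); cv2.imwrite(f"pics/{n}0.png",c["pixels"][:,:,::-1]); print(n,c["fx"],c["cx"],c["cy"],np.round(c["R"],3).tolist(),np.round(c["t"],3), np.round(-c["R"].T@c["t"],3))
print(status.read_clock(),status.read_eef_rot(),status.read_force())
E
```

```text
pics
scene 439.2437152976932 313.9480186152042 197.9137900111291 [[-0.45, -0.893, 0.024], [-0.375, 0.165, -0.912], [0.811, -0.419, -0.409]] [0.159 0.259 0.874] [-0.54   0.465  0.59 ]
side 370.48231783922216 318.7795942340232 205.24271921367165 [[0.999, -0.048, 0.01], [-0.017, -0.528, -0.849], [0.047, 0.848, -0.528]] [-0.541  0.01   1.067] [ 0.491 -0.926  0.577]
0.1 [-3.10139454e+00 -4.92360384e-01  5.38747981e-04] [-0.68408568  0.5318986   0.18121971]
```

View pics/scene0.png

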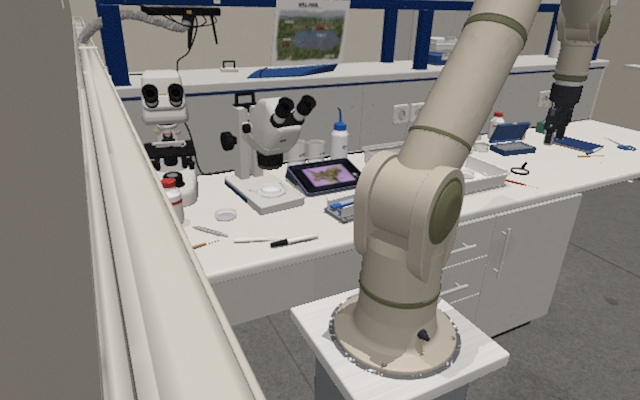

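View pics/side0.png

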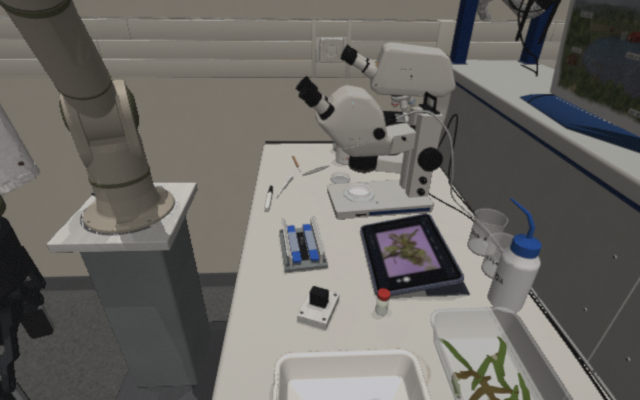

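The scene view shows the jig at about (345,208), with the cover hidden behind the arm. The side view shows the jig at about (303,244), the cover at (319,306), the vial at (382,303) and a tray in front at rows 350 and below. I'll enlarge the side view.

```bash
cat > h.py <<'E'
import numpy as np,cv2
from workcell import arm,hand,read_camera,status
def ray(c,u,v,z):
    "world point at height z seen in pixel u,v"
    d=c["R"].T@np.array([(u-c["cx"])/c["fx"],(v-c["cy"])/c["fy"],1]); o=-c["R"].T@c["t"]
    return o+d*(z-o[2])/d[2]
def crop(c,name,u0,v0,w,h,k):
    cv2.imwrite("pics/"+name,cv2.resize(np.ascontiguousarray(c["pixels"][v0:v0+h,u0:u0+w,::-1]),None,fx=k,fy=k,interpolation=cv2.INTER_CUBIC))
E
python3 - <<'E'
from h import *
c=read_camera("side"); crop(c,"s1.png",260,205,135,130,4.5)
E
```

```text
(no output)
```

View pics/s1.png

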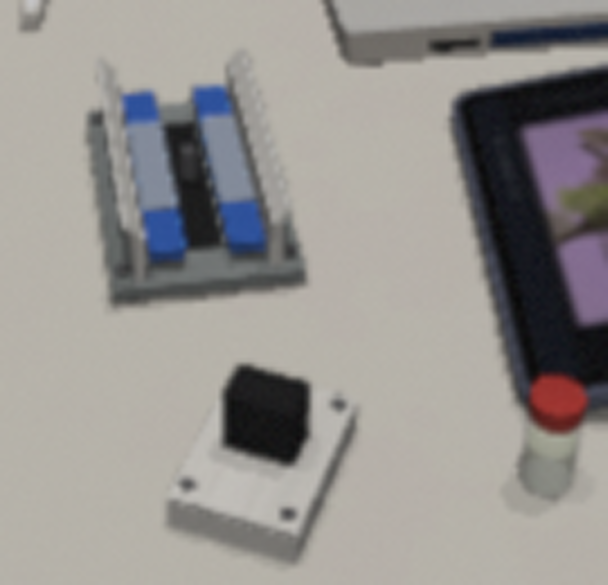

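```bash
python3 - <<'E'
from h import *
c=read_camera("side")
P=lambda u,v,z: ray(c,260+(u+.5)/4.5-.5,205+(v+.5)/4.5-.5,z)
pr=lambda n,*a: print(n,*[np.round(x,4)[:2] for x in a])
h=[P(188,484,.02),P(287,513,.02),P(338,403,.02)]
pr("holes",*h,(h[0]+h[2])/2); pr("hdist",h[1]-h[0],h[2]-h[1])
b=[P(168,525,0),P(297,562,0),P(355,430,0)]
pr("bot",*b,(b[0]+b[2])/2); print([np.linalg.norm(b[i+1]-b[i]) for i in(0,1)],[np.degrees(np.arctan2(*(b[i+1]-b[i])[1::-1])) for i in (0,1)])
j=[P(113,305,0),P(305,285,0)]; pr("jig near",*j); print(np.linalg.norm(j[1]-j[0]),np.degrees(np.arctan2(*(j[1]-j[0])[1::-1])))
t=[P(103,62,.052),P(238,53,.052),P(285,210,.052),P(138,222,.052)]
pr("fence",*t)
s=[P(122,97,.029),P(228,87,.029),P(265,238,.029),P(147,248,.029)];pr("bed",*s,sum(s)/4)
pr("pin",P(190,148,.036)); pr("vial",P(557,398,.054))
E
```

```text
holes [ 0.4871 -0.4234] [ 0.5289 -0.441 ] [ 0.556  -0.3782] [ 0.5215 -0.4008]
hdist [ 0.0418 -0.0176] [0.0271 0.0628]
bot [ 0.4781 -0.4281] [ 0.533  -0.4502] [ 0.5648 -0.3759] [ 0.5214 -0.402 ]
[np.float64(0.05917826432992998), np.float64(0.08078464019686084)] [np.float64(-21.881302692522674), np.float64(66.83283800397346)]
jig near [ 0.45   -0.2864] [ 0.5484 -0.2749]
0.09903823961976996 6.653597075589213
fence [ 0.4421 -0.1426] [ 0.5185 -0.136 ] [ 0.537  -0.2778] [ 0.4642 -0.2845]
bed [ 0.452  -0.1445] [ 0.5127 -0.1365] [ 0.5276 -0.2714] [ 0.4679 -0.277 ] [ 0.4901 -0.2073]
pin [ 0.4903 -0.2035]
vial [ 0.6467 -0.4123]
```

```bash
cat >> h.py <<'E'
from scipy.spatial.transform import Rotation as Ro
def down(ydeg):
    "tool pointing down, tool y along world heading ydeg"
    a=np.radians(ydeg); y=np.array([np.cos(a),np.sin(a),0]); z=np.array([0,0,-1.]); 
    return Ro.from_matrix(np.c_[np.cross(y,z),y,z]).as_rotvec()
E
python3 - <<'E'
from h import *
arm.move_ptp([.5215,-.4015,.20],down(-112.5))
c=read_camera("wrist"); cv2.imwrite("pics/w1.png",c["pixels"][:,:,::-1])
print(status.read_clock(),status.read_ee_pos(),status.read_force(),status.read_qpos(),-c["R"].T@c["t"])
E
```

```text
1.7833 [ 0.52063305 -0.40286551  0.20014794] [-1.0679251   0.26230387  0.29504374] [ 0.45485324  0.5560711   0.17909666  1.79895897 -0.13085541  0.79781629
 -1.26597794] [ 0.58860613 -0.43135098  0.34225621]
```

View pics/w1.png

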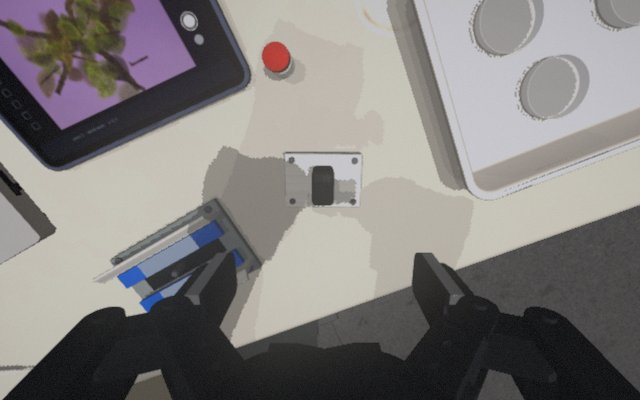

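The cover is at about (323,181) with hole corners near (292,160) to (355,202), square to the image. The jig is at lower left, with the pin dot near (175,273). I'll compute both from an enlarged crop.

```bash
python3 - <<'E'
from h import *
c=read_camera("wrist"); crop(c,"w2.png",85,140,290,175,2.75)
E
```

```text
(no output)
```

View pics/w2.png

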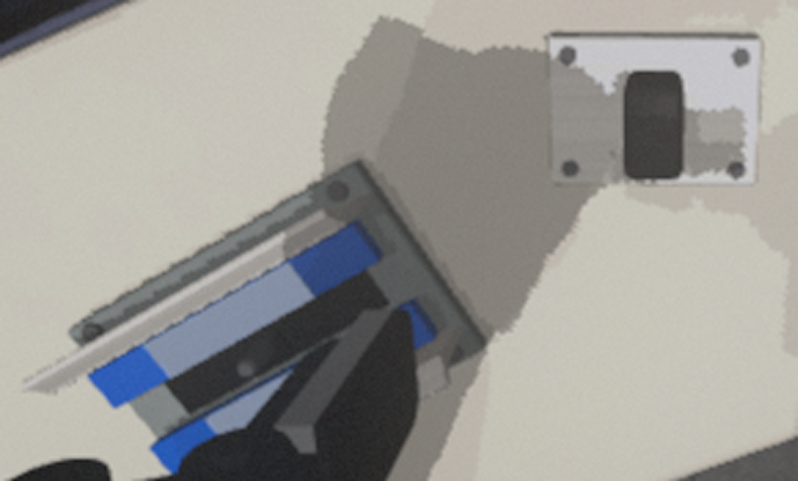

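```bash
python3 - <<'E'
from h import *
c=read_camera("wrist")
P=lambda u,v,z: ray(c,85+(u+.5)/2.75-.5,140+(v+.5)/2.75-.5,z)
ang=lambda d: np.degrees(np.arctan2(d[1],d[0]))
h=[P(567,56,.02),P(741,57,.02),P(737,169,.02),P(570,168,.02)]
print("cover",sum(h)/4,ang(h[0]-h[1]),ang(h[3]-h[2]),ang(h[0]-h[3]),np.linalg.norm(h[0]-h[1]),np.linalg.norm(h[0]-h[3]))
k=[P(549,35,.02),P(760,37,.02),P(757,184,.02),P(551,183,.02)]
print("corners",sum(k)/4,ang(k[0]-k[1]),ang(k[3]-k[2]),np.linalg.norm(k[0]-k[1]))
s=[P(355,222,.029),P(88,376,.029),P(382,262,.029),P(115,407,.029)]
print("strip",ang(s[1]-s[0]),ang(s[3]-s[2]),sum(s)/4)
b=[P(360,160,.010),P(487,343,.010),P(75,325,.01)]; print("base",b,ang(b[0]-b[1])-0,ang(b[2]-b[0]),(b[1]+b[2])/2)
print("pin",P(246,369,.036))
sl=[P(375,272,.029),P(166,380,.029),P(388,302,.029),P(190,413,.029)]
print("slot",ang(sl[1]-sl[0]),ang(sl[3]-sl[2]),sum(sl)/4)
E
```

```text
cover [ 0.52304559 -0.40305819  0.02      ] 67.04418321637371 67.00027525144031 -22.88117184567619 0.06815321174968994 0.04567869533654818
corners [ 0.52369614 -0.40355516  0.02      ] 66.83672373651702 67.0640991155792 0.08206685615349586
strip 97.31188909998347 96.38119520442179 [ 0.51190982 -0.20693701  0.029     ]
base [array([ 0.55002973, -0.28104219,  0.01      ]), array([ 0.45290799, -0.29269805,  0.01      ]), array([ 0.53145408, -0.12772411,  0.01      ])] 6.843504099877248 96.90815101915483 [ 0.49218103 -0.21021108  0.01      ]
pin [ 0.49136755 -0.20563471  0.036     ]
slot 95.30207634800813 97.49445278950326 [ 0.49470443 -0.21916098  0.029     ]
```

```bash
python3 - <<'E'
from h import *
R=down(-113)
x,y=.523,-.403
arm.move_l([x,y,.09],R,rate=.2)
print(arm.move_l([x,y,.026],rate=.08,guard=8),status.read_ee_pos())
hand.grip(.015,50)
print(status.read_gripper_width(),status.read_grip_force(),status.read_ee_pos(),status.read_force())
f0=status.read_force()
arm.move_l([x,y,.11],rate=.12); arm.dwell(.2)
print(status.read_gripper_width(),status.read_force()-f0,status.read_ee_pos(),status.read_clock())
c=read_camera("wrist"); crop(c,"w3.png",160,100,320,200,2.5)
E
```

```text
False [ 0.5231763  -0.40319698  0.02626932]
0.021542137845465964 50.26517987251282 [ 0.52318755 -0.40315871  0.02633782] [-0.5955588   0.35490858  2.55975262]
0.02151591147244597 [ 1.18373506 -0.64085026 -4.34362787] [ 0.52262138 -0.40272945  0.10908698] 5.1833
```

View pics/w3.png

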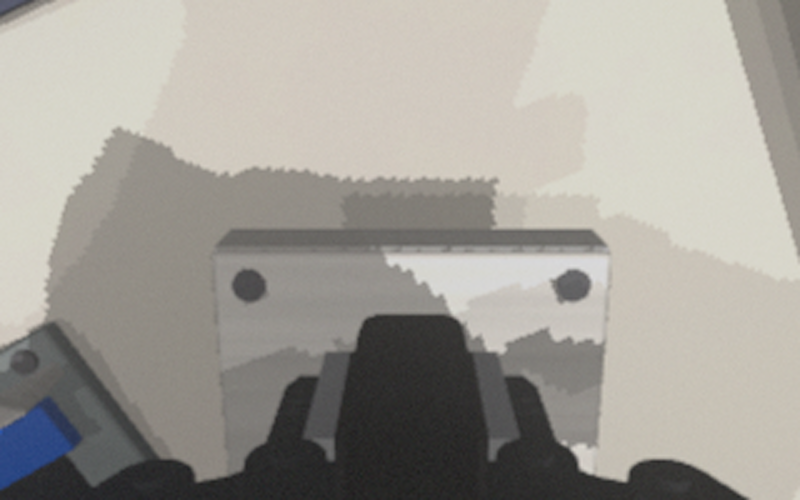

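The cover is gripped squarely: the block's top edge is level and its holes are at (249,286) and (572,286) in the crop. Next I'll move over the jig and check from the side.

```bash
cat >> h.py <<'E'
JY=np.array([-.1184,.993]); JX=np.array([.993,.1184]); J=np.array([.491,-.208]); RJ=down(-83.2)
def jp(x,y,u):
    "TCP position for the cover at jig x,y (m), underside height u"
    return np.r_[J+x*JX+y*JY,u+.0262]
E
python3 - <<'E'
from h import *
c=read_camera("wrist"); p=status.read_ee_pos()
P=lambda u,v,z: ray(c,160+(u+.5)/2.5-.5,100+(v+.5)/2.5-.5,z)
m=(P(249,286,p[2]-.0062)+P(572,286,p[2]-.0062))/2-p
a=np.radians(67); print("cover x,y of holes", m[0]*np.sin(a)-m[1]*np.cos(a), m[0]*np.cos(a)+m[1]*np.sin(a))
arm.move_l(jp(0,-.008,.085),RJ,rate=.15); 
arm.move_l(jp(0,-.008,.058),rate=.15);arm.dwell(.3)
print(status.read_ee_pos(),jp(0,-.008,.058),status.read_force(),status.read_clock())
c=read_camera("side"); crop(c,"s2.png",260,185,100,100,5.9)
c=read_camera("wrist"); crop(c,"w4.png",160,100,320,200,2.5)
E
```

```text
cover x,y of holes 0.023121329939469998 -0.0005884302056791916
[ 0.49222562 -0.21608234  0.08476931] [ 0.4919472 -0.215944   0.0842   ] [ 0.38016355  0.10124833 -1.84048135] 7.3333
```

View pics/s2.png

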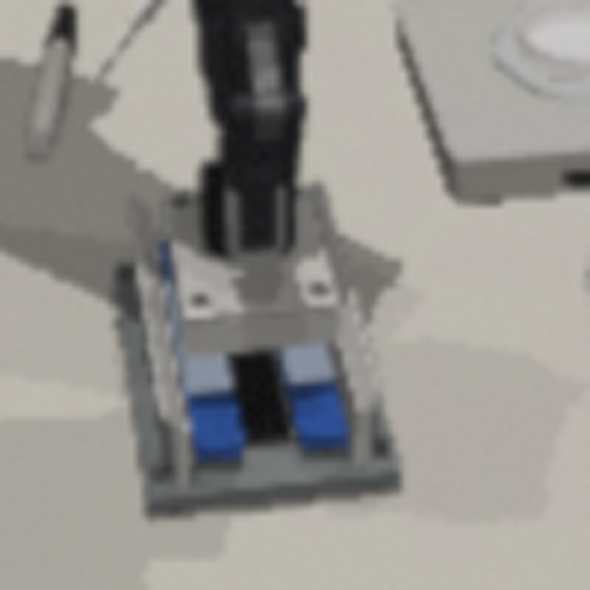

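View pics/w4.png

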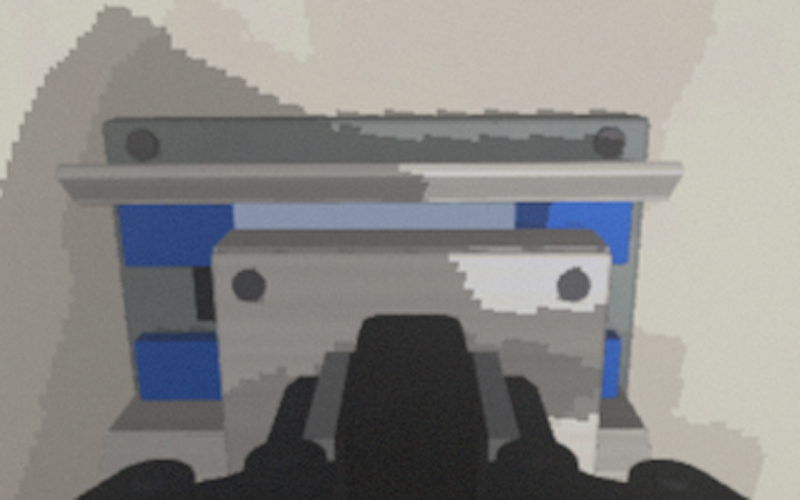

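The cover is parallel to the fences. The fence's flare line is at row ~203 (z=.043) and the cover's bottom edge at ~230 in the crop. I'll compute the residual x offset and then lower with a guard.

```bash
python3 - <<'E'
from h import *
c=read_camera("wrist"); p=status.read_ee_pos()
P=lambda u,v,z: ray(c,160+(u+.5)/2.5-.5,100+(v+.5)/2.5-.5,z)
q=lambda w: (JX@(w-p)[:2],JY@(w-p)[:2])
print("fence inner rel",q(P(400,202,.043)),"fence top",q(P(400,163,.052)),"cover",q(P(400,230,.0585)),q(P(400,251,.0785)))
print("bed ends",q(P(119,235,.029)),q(P(634,235,.029)),"cover ends",q(P(215,251,.0785)),q(P(609,251,.0785)))
E
```

```text
fence inner rel (np.float64(0.03277868104436608), np.float64(0.0013412591870069176)) fence top (np.float64(0.04410548189368357), np.float64(0.00117582177902733)) cover (np.float64(0.029553464794834325), np.float64(0.0011552164093953314)) (np.float64(0.030269926080859964), np.float64(0.0008939437328198051))
bed ends (np.float64(0.020534729715782407), np.float64(0.0782889083268184)) (np.float64(0.020465893647143726), np.float64(-0.062358851722588336)) cover ends (np.float64(0.030289576477056854), np.float64(0.03900265380063926)) (np.float64(0.030247712584172602), np.float64(-0.04218547799317298))
```

```bash
python3 - <<'E'
from h import *
f0=status.read_force()
pr=lambda n: print(n,np.round(status.read_ee_pos()[2]-.0262,4),np.round(status.read_force()-f0,1),round(status.read_clock(),2))
x=.0007
g=arm.move_l(jp(x,-.008,.045),rate=.04,guard=5);pr(g)
g=arm.move_l(jp(x,-.008,.030),rate=.02,guard=3);pr(g)
E
```

```text
False 0.0446 [ 0.3  0.1 -0.6] 7.96
True 0.0358 [-0.6  0.5  7.7] 8.47
```

The cover is riding on the pin at 35.8 mm, between the fences. Now I'll feel along +y.

```bash
python3 - <<'E'
from h import *
f0=status.read_force()
und=lambda: status.read_ee_pos()[2]-.0262
x=.0007; y=-.008; z=.0362
arm.move_l(jp(x,y,z),rate=.02)
for i in range(14):
    y+=.0015
    arm.move_l(jp(x,y,z),rate=.02)
    g=arm.move_l(jp(x,y,.0315),rate=.015,guard=4); u=und()
    print(round(y,4),g,round(u,4),np.round(status.read_force(),1),round(status.read_clock(),2),round(status.read_gripper_width(),4))
    if u<.0335: break
    z=u+.0004
    arm.move_l(jp(x,y,z),rate=.02)
E
```

```text
-0.0065 True 0.0358 [-0.4  1.8  9.6] 9.18 0.0212
-0.005 True 0.0358 [-0.6  1.5 10.3] 9.89 0.0214
-0.0035 True 0.0357 [-0.7  0.4  9.6] 10.6 0.0211
-0.002 True 0.0355 [-1.2  0.1  9.1] 11.31 0.0215
-0.0005 True 0.0352 [-1.3  0.8  8.3] 12.02 0.0211
0.001 True 0.0338 [0.4 0.7 0.8] 12.73 0.0215
0.0025 False 0.0313 [ 0.8  1.7 -1.9] 13.57 0.0214
```

```bash
python3 - <<'E'
from h import *
def pr(n): print(n,np.round(status.read_ee_pos()[2]-.0262,4),np.round(status.read_force(),1),round(status.read_clock(),2),round(status.read_gripper_width(),4))
x=.0007; y=.0035
arm.move_l(jp(x,y,.0302),rate=.02); pr("drop")
for u in (.028,.026,.0245,.0235,.023,.0225,.022,.0215,.021):
    g=arm.move_l(jp(x,y,u),rate=.015,guard=12); arm.dwell(.15); pr((u,g))
    if status.read_force()[2]>17: break
c=read_camera("side"); crop(c,"s3.png",260,185,100,100,5.9)
E
```

```text
drop 0.0301 [ 0.5 -0.2 -0.3] 13.82 0.0212
(0.028, False) 0.0282 [-1.5  0.2  4.7] 14.27 0.0211
(0.026, False) 0.0262 [-1.6 -0.4  7.4] 14.7 0.0215
(0.0245, False) 0.0248 [-2.3 -0.2  8. ] 15.1 0.021
(0.0235, False) 0.0239 [-2.  -1.3  7.6] 15.5 0.0215
(0.023, False) 0.0234 [-1.9  0.1 10. ] 15.9 0.0213
(0.0225, False) 0.023 [-2.7 -0.  11. ] 16.3 0.0215
(0.022, False) 0.023 [-4.3  0.1 17.7] 16.7 0.0215
```

View pics/s3.png

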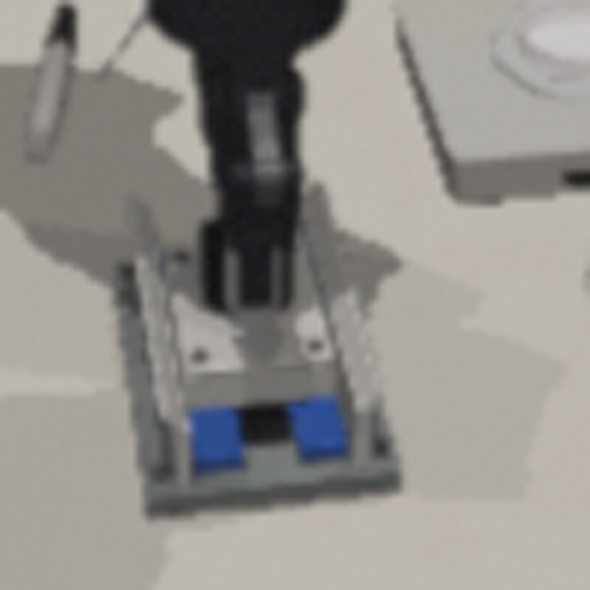

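The cover is level between the fences and on the bed. Height stopped falling at 23.0 mm while the force jumped, so the bed is at its stop. I'll confirm it holds and hand in.

```bash
python3 - <<'E'
from h import *
arm.dwell(.5); print(status.read_ee_pos()[2]-.0262,status.read_force(),status.read_grip_force(),status.read_clock())
print(arm.sign_off())
E
```

```text
0.02298332309973941 [-3.31555968  0.6889246  17.66462696] 52.32824921607971 17.25
the job is handed in; nothing more can be done
None
```

The cover dropped onto the pin and is pressed fully down to the 23 mm stop. I handed it in at 17.25 s with the arm still gripping at about 52 N and pressing with about 18 N.

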